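# Wedge the rocking lamp power unit until it stands firm

## Task

The white lamp power unit rocks because the brass foot under its red spot is short: press the red spot with the fingertips to feel it dip, then push the orange wedge, thin end first, under that foot until it is just snug and the unit no longer dips, without jacking it out of level or shoving it from its place. Only press and push, grip or lift nothing, and disturb nothing else. Finish holding: fingertips still pressing down firmly (about 10 N) on the red spot, the unit level and firm.

Things in the scene. Friction and masses are not known exactly. Their poses are not given: they have to be found in the camera images.
- unit: White box, 220 x 180 x 50 mm (x, y, z), about 2.2 kg, on four 20 mm high feet set 22 mm in from the faces: flat top 70 mm, underside 20 mm above the bench. Origin at bench level under its middle; x runs from its black front panel to the rear, y to its left. It rests level on three rubber feet; the front left brass one is short. Weight lies towards the rear right; 2 to 4 N on the red spot tips it.
- red_spot (a point): Centre of the red spot, 20 mm across, on the unit's top right above the brass foot (unit x -88, y +68 mm); 70 mm above the bench when the unit is level. Pressed, it dips until the brass foot meets the bench.
- foot (a point): Lowest point of the brass foot, a dome of 10 mm radius. At rest it hangs about 4 to 9 mm above the bench, a different gap each time.
- wedge: Orange, loose, flat, 110 x 50 mm (x, y), 90 g. Origin at the bottom, mid-length; x points to the toe, which starts 20 to 65 mm short of the brass foot, roughly facing it. Ramp: 1.5 mm high at the toe (x 55) to 16 mm at x -36; heel block x -35 to -55, 26 mm high: push its upright rear face. About 1 N slides it; the push rises once snug; over some 10 N may shove or jack the unit.
- dish: Clear open dish, 60 mm across, 16 mm high, standing on the rear right of the unit's top. Leave it there. Origin under its centre.
- objective: Upright steel microscope objective, 34 mm across, 56 mm high, loose, in front of the unit's right half. Leave it. Origin under its centre.
- oil: Amber oil bottle, 32 mm across, 70 mm high, loose, to the left of the wedge. Leave it. Origin under its centre.
- slides: Blue slide box, 90 x 70 x 35 mm, open at the top, loose, at the left. Leave it. Origin under its centre.
- jar: White jar with a red cap, 60 mm across, 75 mm high, loose, at the right. Leave it. Origin under its centre.
- joystick: Black joystick console, 160 x 220 x 30 mm with a stick reaching 100 mm high, fixed, at the right side of the bench. Origin under its centre.
There are look-alikes about, which are no part of the job. Of the things like the wedge, leave any that is green, pink or turquoise; of the rest the larger one is meant.

How it is judged (in metres and radians):
On the way, in this order (a step that is already met when the one before it is completed fails the run):
1. the red spot has been pressed and has dipped by at least 3 mm under the fingertips (contact force between the fingers and unit above 0.5 N and height (world z) of red_spot below 0.067 m), for 0.1 s.
2. the wedge's ramp is under the brass foot (x of foot in the frame of wedge between -0.035 and 0.05 m and y of foot in the frame of wedge between -0.024 and 0.024 m), for 0.2 s.
At the end, for the whole second after the job is handed in: Fingertips press the unit with over 4 N and the wedge, flat on the bench under the brass foot and not touched, carries over 2 N; red spot 2.2 mm below to 2 mm above its level 70 mm, lean under 0.02 rad, unit shifted under 8 mm, all at rest (all of step 2 and contact force between the fingers and unit above 4 N and contact force between wedge and unit above 2 N and height (world z) of red_spot between 0.0678 and 0.072 m and angle between unit's own z axis and vertical below 0.02 rad and height (world z) of wedge below 0.008 m and distance of unit from where it was at the start of the episode below 0.008 m and linear speed of each of unit, wedge below 0.01 m/s and not (contact force between the fingers and wedge above 0.1 N)); the arm keeps its last pose, push and grip.
It fails at once if the wedge was lifted or tipped (height (world z) of wedge above 0.012 m or angle between wedge's own z axis and vertical above 0.25 rad).
It fails at once if the wedge was gripped hard or shoved with more than 35 N (contact force between the fingers and wedge above 35 N).
It fails at once if the power unit was jacked up (red spot over 6 mm above level) or pushed more than 20 mm out of its place (height (world z) of red_spot above 0.076 m or distance of unit from where it was at the start of the episode above 0.02 m).
It fails at once if the dish on the unit was shifted or fell off (z of dish in the frame of unit below 0.06 m or distance of dish from where it was at the start of the episode above 0.035 m).
It fails at once if the lens, oil bottle, slide box or jar was moved more than 20 mm or knocked over (distance of any of objective, oil, slides, jar from where it was at the start of the episode above 0.02 m or angle between any of objective, oil, slides, jar's own z axis and vertical above 0.3 rad).
It also fails if it takes over 58 s, if anything falls off the work surface, if the arm or the gripper's body presses on something with over 40 N, if the wrist force passes 120 N, or if a joint passes its speed limit or range.

## Robot

A 7-joint arm with a two-finger parallel gripper is mounted at the origin on the work surface. World frame = base frame: x ahead of the robot, y to its left, z up, the work surface at z = 0. Lengths are in mm, angles in rad, forces in N, time in s.
With the tool pointing down it reaches from about 350 to 900 mm from the base axis. Payload 19.9 kg.
Tool frame: the origin (TCP) lies on the centre line of the jaws, within the pads' length; the fingertips stand 8 mm ahead of it and the grasp point (between the pads) lies 11 mm behind it; z points along the fingers, y is the direction in which the jaws open and shut (so a half turn about z gives the same grasp; the last joint's range is limited). The gripper opens to 94 mm and grips with 3 to 60 N. Pads are 16 mm wide; open, the fingers measure 119 mm over their backs; the gripper's body (75 mm by 177 mm) begins 78 mm behind the grasp point.
Start: joints at [-1.345, 0.417, -0.01, 1.614, 0.005, 1.111, -0.053], TCP at [165.372, 602.704, 213.425] pointing down, gripper open.
Joint ranges: [-2.81, 2.81], [-0.39, 2.02], [-1.27, 1.25], [0.06, 2.57], [-1.19, 4.33], [0.19, 2], [-2.82, 2.82]. Speed limits (rad/s): [1.89, 1.89, 2.39, 2.39, 3.01, 3.01, 3.01].

## Interface

Orientations are given as a unit quaternion [w, x, y, z].
In Python, from cell import env gives the robot as it stands.
- The arm moves only by the tool play_rows, never from a script. Its argument "rows" is one flat list of numbers, 7 for each row, row after row: the shift along the tool's x, y, z in m, then the turn, a rotation vector about the tool's x, y, z in degrees, then the opening, from 0 (shut) to 1 (fully open). In form: [dx, dy, dz, wx, wy, wz, jaw, dx, dy, dz, wx, wy, wz, jaw, ...]. A call has 1 to 12 rows; each row shifts and turns the commanded pose from where the row before left it, along the tool's axes as they then stand; what a row does not reach is not made up. A row lasts 1/12 s, in which the tool goes at most 41.7 mm and 7.16 degrees, less where a joint would pass 70% of its speed; a pose out of reach is approached as far as the arm can. A call is refused whole if a number of a shift passes 0.0417 or a number of a turn 7.16, either way. A call with a gripper value outside its range is refused whole. The fingers move at their own pace and stop on an object; "grip_force" is the grip in N (left out, the last holds). Time passes only in rows, so rows that do not move let the fingers close. It gives the time, the measured TCP pose, the force and the opening at its end, in the units of the state.
- env.state(): the state, without advancing time (a new reading comes with each control period).
- env.read_camera(name): name is "scene" or "top" or "wrist"; returns a dict with "img" (480x640x3 uint8, red, green, blue), "fx", "fy", "cx", "cy" (pixels), "R" (3x3) and "t" (3): a world point X has camera coordinates R X + t. Camera axes: x right, y down, z forward; pixel columns grow to the right and rows downward; lengths in mm; the calibration is good to about 2 mm. A picture is of the moment at which its call begins. There is no depth.
- env.sign_off(): hands the job in, once; it reports no verdict.
The state is a dict: "time": time; "joints": joint angles; "qvel": joint speeds; "joint_efforts": joint torques, N m; "position": TCP position; "orientation": TCP orientation; "force": force on the tool from outside, world axes, zero at the start; "torque": the same for the moment, N m; "opening": finger opening in mm.
Only numpy, scipy, OpenCV 4.12 (cv2) and the standard library are available. Lean on these libraries where they do the work, as an engineer would, in place of code of your own. Each camera call takes 0.05 s, during which the arm holds its last target.

## Working session

There is one attempt and no reset: what is moved stays moved. The work goes in short steps, Python scripts to look and compute and a tool call to move; the robot and the scene stay as the last step left them, time stands still between calls to the robot, and variables do not carry over. Pictures are saved under pics/ and viewed, and the job is handed in when it is done.

Besides the shell and the picture viewer there is one more tool, called after "Call:" in YAML: its name, and indented under it one key for each argument. play_rows: Moves the arm, as the interface text tells. Its arguments: {"type":"object","properties":{"rows":{"type":"array"},"grip_force":{"type":"number"}},"required":["rows"]}

```bash
ls; mkdir -p pics; python3 - <<'E'
from cell import env
import cv2,numpy as np,pickle
s=env.state(); print(s)
for n in("scene","top","wrist"):
    c=env.read_camera(n); cv2.imwrite(f"pics/{n}0.png",c["img"][:,:,::-1]); pickle.dump(c,open(f"{n}0.pkl","wb"))
    print(n,c["fx"],c["fy"],c["cx"],c["cy"],np.round(c["R"],4).tolist(),np.round(c["t"],1))
E
```

```text
pics
{'time': 0.0, 'joints': array([-1.344496  ,  0.41799705, -0.01026067,  1.61420587,  0.00469941,
        1.1106846 , -0.05300386]), 'qvel': array([ 0.00022089, -0.00065751,  0.00067411, -0.00026526, -0.000913  ,
       -0.00074448,  0.000717  ]), 'joint_efforts': array([-7.43898654e-04, -8.51267195e+01,  6.38267845e-01, -4.26001453e+01,
       -4.88344661e-02,  1.86728704e-02,  9.07474373e-05]), 'position': array([165.31714095, 602.34191711, 212.79775492]), 'orientation': array([-2.99556224e-05,  1.33517435e-01,  9.91046260e-01, -6.35167127e-04]), 'force': array([-0.02885345,  0.18963347,  0.36819533]), 'torque': array([ 0.01147679,  0.0373928 , -0.00126853]), 'opening': 94.03243272202084}
scene 485.5177494458137 485.5177494458137 316.44393478958534 238.1221860097055 [[0.1222, 0.9925, 0.0059], [0.6347, -0.0735, -0.7693], [-0.7631, 0.0977, -0.6389]] [   6.1 -304.1 1687.6]
top 586.9584692064017 586.9584692064017 320.16704724735325 231.09655802963553 [[-0.0216, -0.9998, -0.0034], [-0.9928, 0.0219, -0.1176], [0.1176, 0.0008, -0.9931]] [ -56.3  561.3 1537.1]
wrist 340.0573041922522 340.0573041922522 318.4516508035385 241.97294026417495 [[0.2648, 0.9643, -0.0008], [0.9303, -0.2553, 0.2633], [0.2537, -0.0705, -0.9647]] [-623.7  -28.2  392.5]
```

View pics/scene0.png

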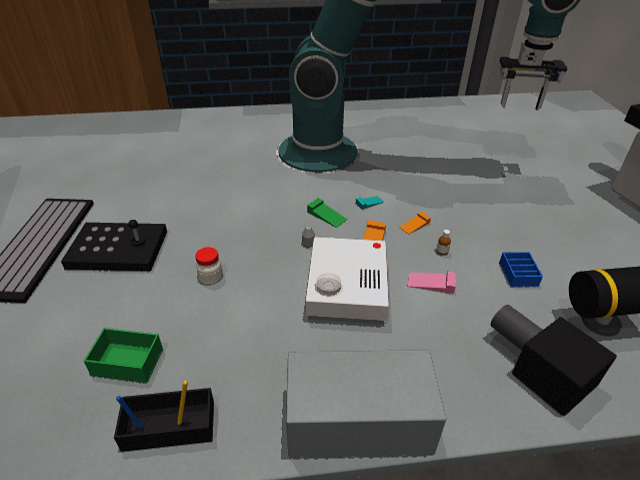

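View pics/top0.png

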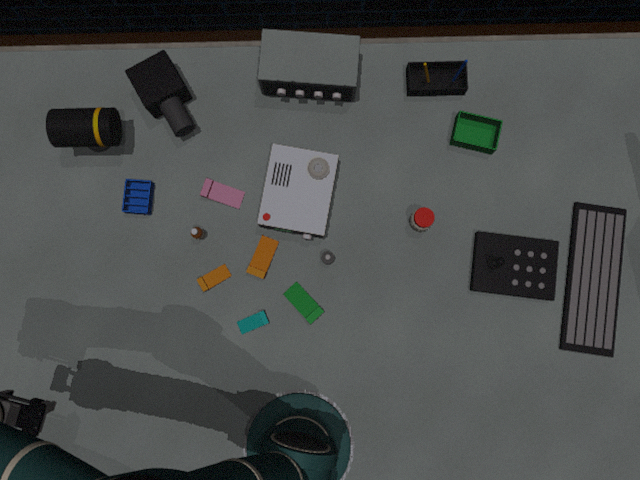

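View pics/wrist0.png

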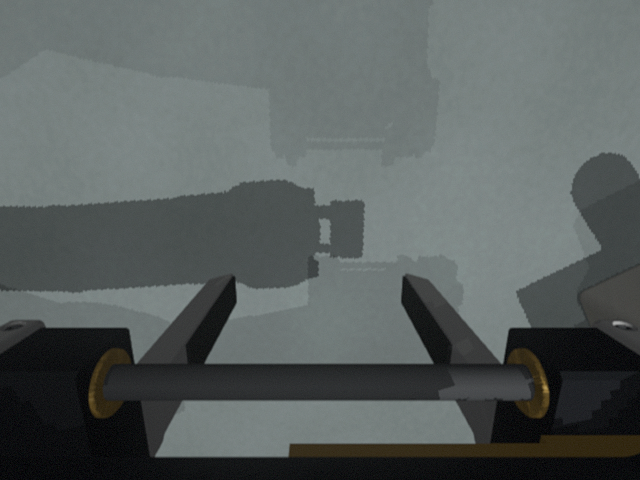

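Scene and top show the white unit with its red spot at top px (266,217). Wedge-like things in the top picture are: orange large (263,257), orange small (214,277), pink (222,193), green (303,302) and turquoise (253,321). By the description it is the larger orange one at (263,257). I'll check it in a close crop.

```bash
python3 - <<'E'
import cv2
a=cv2.imread("pics/top0.png")[130:310,180:350]; cv2.imwrite("pics/topc.png",cv2.resize(a,None,fx=3.3*1,fy=3.3,interpolation=cv2.INTER_CUBIC))
a=cv2.imread("pics/scene0.png")[185:335,290:470]; cv2.imwrite("pics/scenec.png",cv2.resize(a,None,fx=4,fy=4,interpolation=cv2.INTER_CUBIC))
E
```

```text
(no output)
```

View pics/topc.png

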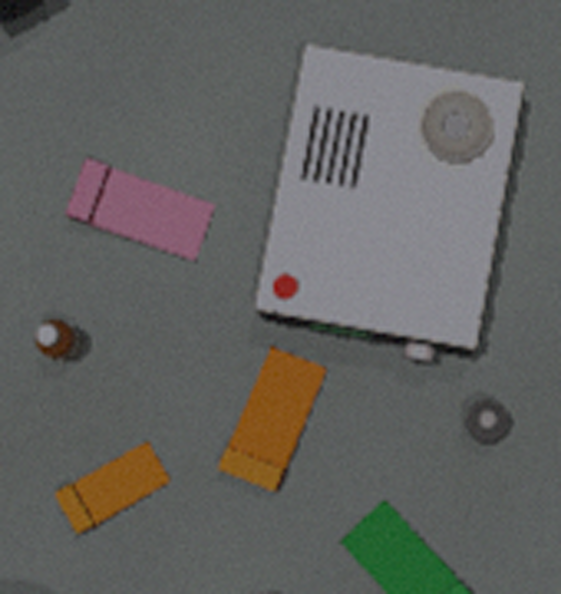

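View pics/scenec.png

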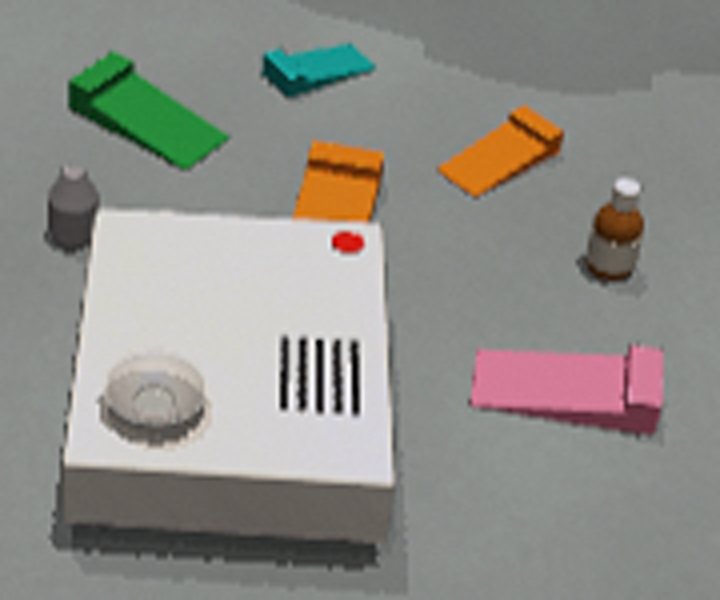

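```bash
cat > h.py <<'E'
import numpy as np,cv2,pickle
from scipy.optimize import least_squares
def proj(c,X):
    p=np.atleast_2d(X)@np.array(c["R"]).T+np.array(c["t"]); return np.c_[c["fx"]*p[:,0]/p[:,2]+c["cx"],c["fy"]*p[:,1]/p[:,2]+c["cy"]]
def back(c,uv,z):
    R=np.array(c["R"]);t=np.array(c["t"]);C=-R.T@t
    d=R.T@np.array([(uv[0]-c["cx"])/c["fx"],(uv[1]-c["cy"])/c["fy"],1.]); return C+d*(z-C[2])/d[2]
def pose(p,L):
    L=np.atleast_2d(L);a=p[2];return np.c_[p[0]+np.cos(a)*L[:,0]-np.sin(a)*L[:,1],p[1]+np.sin(a)*L[:,0]+np.cos(a)*L[:,1],L[:,2]]
E
python3 - <<'E'
from h import *
T=pickle.load(open("top0.pkl","rb"));S=pickle.load(open("scene0.pkl","rb"))
tc=lambda *p:np.array(p)/3.3+[180,130]
sc=lambda *p:np.array(p)/4+[290,185]
# unit
ul=np.array([[110,90,70],[110,-90,70],[-110,-90,70],[-110,90,70],[-88,68,70]])
ut=np.array([tc(307,44),tc(523,82),tc(478,350),tc(258,312),tc(285,286)])
us=np.array([sc(393,484),sc(66,466),sc(97,209),sc(381,222),sc(348,242)])
for nm,cs in(("top",[(T,ut)]),("scene",[(S,us)]),("both",[(T,ut),(S,us)])):
    f=lambda p:np.concatenate([(proj(c,pose(p,ul))-u).ravel() for c,u in cs])
    r=least_squares(f,[600,50,0.]);print(nm,r.x,np.abs(r.fun).max())
    print(" spot",pose(r.x,ul[4])," front dir",np.degrees(r.x[2]))
wl=np.array([[55,25,1.5],[55,-25,1.5],[-55,25,26],[-55,-25,26],[-35,25,26],[-35,-25,26]])
wt=np.array([tc(272,347),tc(326,368),tc(218,468),tc(277,491)])
ws=np.array([sc(382,152),sc(315,141)])
f=lambda p:(proj(T,pose(p,wl[:4]))-wt).ravel()
r=least_squares(f,[450,50,0.]);print(r.x,np.round(r.fun,1));print(pose(r.x,[[55,0,0],[-55,0,0]]))
f=lambda p:np.concatenate([(proj(T,pose(p,wl[:4]))-wt).ravel(),(proj(S,pose(p,wl[2:4]))-ws).ravel()])
r=least_squares(f,[450,50,0.]);print(r.x,np.round(r.fun,1));print(pose(r.x,[[55,0,0],[-55,0,0]]))
print("small len/wid", [back(T,tc(*q),10)[:2] for q in((148,443),(170,480),(57,492),(80,533))])
for n,q,z in(("oil",(55,345),50),("obj",(488,420),56),("dish",(458,127),80)): print(n,back(T,tc(*q),z))
E
```

```text
top [ 6.67951225e+02 -1.38810061e+01 -1.95405246e-01] 0.9902150462133363
 spot [[594.82910466  69.91132983  70.        ]]  front dir -11.195895904649856
scene [ 6.74186733e+02 -1.46462768e+01 -1.96116104e-01] 1.1629156809800065
 spot [[601.12419574  69.19801742  70.        ]]  front dir -11.236625067043741
both [ 6.70378560e+02 -1.40326990e+01 -1.95571515e-01] 1.566119642166683
 spot [[597.27037315  69.77179368  70.        ]]  front dir -11.205422378182162
[ 4.96402436e+02  8.73198012e+01 -3.84719785e-01] [-0.2 -0.3  0.5 -0.2  0.1  0.4 -0.3  0.1]
[[547.38213597  66.67833314   0.        ]
 [445.42273629 107.96126929   0.        ]]
[ 4.97280051e+02  8.70905687e+01 -3.86720263e-01] [-0.1 -0.6  0.6 -0.5  0.1  0.  -0.3 -0.3  0.7 -1.  -0.5 -1.3]
[[548.21835577  66.34715819   0.        ]
 [446.34174565 107.83397912   0.        ]]
small len/wid [array([478.27286546, 190.54515776]), array([447.68531493, 172.67023386]), array([439.92614263, 264.85907487]), array([406.25613668, 246.0462497 ])]
oil [555.9110282  258.35648196  50.        ]
obj [487.65682675 -87.26416422  56.        ]
dish [720.05875069 -68.52516226  80.        ]
```

Crop confirms: the larger orange wedge is at about (497,87) mm, heading −22°, while the other orange one is clearly smaller. The spot and foot are at about (597,70), with the unit's yaw at −11.2°. Moving above the spot with the jaws shut.

Call:
play_rows:
  rows: [-0.028,-0.02,0.004,0,0,0,0,-0.028,-0.02,0.004,0,0,0,0,-0.028,-0.02,0.004,0,0,0,0,-0.028,-0.02,0.004,0,0,0,0,-0.028,-0.02,0.004,0,0,0,0,-0.028,-0.02,0.004,0,0,0,0,-0.028,-0.02,0.004,0,0,0,0,-0.028,-0.02,0.004,0,0,0,0,-0.028,-0.02,0.004,0,0,0,0,-0.028,-0.02,0.004,0,0,0,0]
  grip_force: 20

```text
time: 0.98
position: [383.2, 334.2, 173.3]
orientation: [-0.0, 0.133, 0.991, -0.0]
force: [0.1, 0.5, -0.8]
opening: 31.0
```

Call:
play_rows:
  rows: [-0.028,-0.02,0.004,0,0,0,0,-0.028,-0.02,0.004,0,0,0,0,-0.028,-0.02,0.004,0,0,0,0,-0.028,-0.02,0.004,0,0,0,0,-0.028,-0.02,0.004,0,0,0,0,-0.028,-0.02,0.004,0,0,0,0,-0.028,-0.02,0.004,0,0,0,0,-0.028,-0.02,0.004,0,0,0,0,-0.028,-0.02,0.004,0,0,0,0,-0.028,-0.02,0.004,0,0,0,0,0,0,0,0,0,0,0]

```text
time: 1.9
position: [602.1, 62.2, 132.6]
orientation: [0.0, 0.137, 0.991, -0.001]
force: [0.1, -1.4, 0.3]
opening: 0.6
```

```bash
cat >> h.py <<'E'
def snap(env,tag,names=("wrist","scene","top")):
    for n in names:
        c=env.read_camera(n); cv2.imwrite(f"pics/{n}{tag}.png",np.ascontiguousarray(c["img"][:,:,::-1])); pickle.dump(c,open(f"{n}{tag}.pkl","wb"))
def st(env):
    s=env.state();p=s["position"];w,x,y,z=s["orientation"]
    ty=np.array([2*(x*y-w*z),1-2*(x*x+z*z)]);psi=np.degrees(np.arctan2(ty[1],ty[0]))-90
    print("t",round(s["time"],2),"p",np.round(p,2),"psi",round(psi,2),"F",np.round(s["force"],2),"op",round(s["opening"],1));return p,psi
def move(cur,psi,tgt):
    d=np.array(tgt)-cur;c,s_=np.cos(np.radians(psi)),np.sin(np.radians(psi))
    return np.round([-(c*d[0]+s_*d[1]),-s_*d[0]+c*d[1],-d[2]],2)
E
python3 - <<'E'
from h import *
from cell import env
p,psi=st(env); print(move(p,psi,[597.3,69.8,130])); snap(env,"1")
E
```

```text
t 1.9 p [602.05  62.2  132.6 ] psi -15.71 F [ 0.1  -1.37  0.34] op 0.6
[6.64 6.03 2.6 ]
```

View pics/wrist1.png

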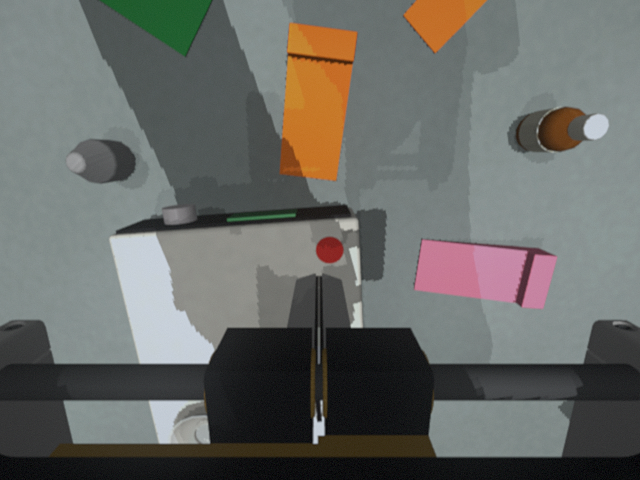

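Wrist picture shows the red spot at (330,250), wedge toe corners at (281,175) and (337,181), heel rear corners at (290,24) and (357,33), and the front top edge of the unit near y≈220. Refining the positions with it.

```bash
python3 - <<'E'
from h import *
W=pickle.load(open("wrist1.pkl","rb"))
im=W["img"].astype(int); m=(im[...,0]>120)&(im[...,1]<60)&(im[...,2]<60); ys,xs=np.nonzero(m);print("red",xs.mean(),ys.mean(),back(W,(xs.mean(),ys.mean()),70))
wl=np.array([[55,25,1.5],[55,-25,1.5],[-55,25,26],[-55,-25,26]])
u=np.array([(337,181),(281,175),(357,33),(290,24)],float)
r=least_squares(lambda p:(proj(W,pose(p,wl))-u).ravel(),[497,87,-.38]);print(r.x,np.degrees(r.x[2]),np.round(r.fun,1))
for n in("top","scene"):
    c=pickle.load(open(n+"0.pkl","rb"));im=c["img"].astype(int);m=(im[...,0]>120)&(im[...,1]<60)&(im[...,2]<60);k,l,s,ce=cv2.connectedComponentsWithStats(m.astype(np.uint8))
    for i in range(1,k):
        if s[i,4]>10: print(n,ce[i],back(c,ce[i],70))
E
```

```text
red 329.28132387706853 251.354609929078 [599.36216149  70.06758584  70.        ]
[ 4.99215785e+02  8.76243166e+01 -3.85378191e-01] -22.080543835060045 [ 0.2  0.4 -0.3 -0.   0.8 -0.3 -0.6  0.1]
top [424.01730104 216.6366782 ] [ 587.65053084 -341.16086252   70.        ]
top [265.86111111 216.38888889] [597.46273506  72.86146279  70.        ]
scene [376.37931034 245.03448276] [598.65212891  68.12434225  70.        ]
scene [206.13821138 254.38211382] [ 585.42349574 -344.70685802   70.        ]
```

Call:
play_rows:
  rows: [0.0055,0.0065,0.01,0,0,0,0,0,0,0.015,0,0,0,0,0,0,0.015,0,0,0,0,0,0,0.008,0,0,0,0,0,0,0,0,0,0,0,0,0,0,0,0,0,0]

```text
time: 2.55
position: [595.5, 77.3, 85.4]
orientation: [-0.0, 0.133, 0.991, -0.0]
force: [1.3, -0.0, -0.4]
opening: 0.4
```

```bash
python3 - <<'E'
from h import *
from cell import env
p,psi=st(env); print(move(p,psi,[598.5,70,80]))
E
```

```text
t 2.55 p [595.53  77.35  85.37] psi -15.28 F [ 1.32 -0.01 -0.41] op 0.4
[-4.8  -6.3   5.37]
```

Call:
play_rows:
  rows: [-0.0025,-0.003,0,0,0,0,0,-0.0023,-0.0033,0,0,0,0,0,0,0,0.002,0,0,0,0,0,0,0.001,0,0,0,0,0,0,0,0,0,0,0,0,0,0,0,0,0,0]

```text
time: 3.05
position: [598.9, 69.2, 82.5]
orientation: [-0.0, 0.134, 0.991, -0.0]
force: [-0.0, 0.8, -0.8]
opening: 0.1
```

```bash
python3 - <<'E'
from h import *
from cell import env
p,psi=st(env); print(move(p,psi,[598.5,70,80]))
E
```

```text
t 3.05 p [598.93  69.21  82.49] psi -15.34 F [-0.05  0.82 -0.83] op 0.1
[0.62 0.65 2.49]
```

Call:
play_rows:
  rows: [0,0,0.0015,0,0,0,0,0,0,0.0015,0,0,0,0,0,0,0.0015,0,0,0,0,0,0,0.001,0,0,0,0,0,0,0,0,0,0,0]

```text
time: 3.47
position: [598.8, 69.5, 76.8]
orientation: [-0.0, 0.133, 0.991, 0.0]
force: [-1.1, 2.0, 2.6]
opening: 0.7
```

Call:
play_rows:
  rows: [0,0,0.001,0,0,0,0,0,0,0.001,0,0,0,0,0,0,0,0,0,0,0]

```text
time: 3.72
position: [599.0, 69.3, 74.9]
orientation: [0.0, 0.133, 0.991, 0.0]
force: [-1.1, 1.7, 3.5]
opening: 0.4
```

Call:
play_rows:
  rows: [0,0,0.001,0,0,0,0,0,0,0.001,0,0,0,0,0,0,0,0,0,0,0]

```text
time: 3.97
position: [599.0, 69.1, 72.8]
orientation: [0.0, 0.133, 0.991, -0.0]
force: [0.1, 3.0, 2.7]
opening: 0.5
```

Call:
play_rows:
  rows: [0,0,0.001,0,0,0,0,0,0,0.001,0,0,0,0,0,0,0,0,0,0,0]

```text
time: 4.22
position: [598.9, 69.1, 70.7]
orientation: [-0.0, 0.134, 0.991, -0.0]
force: [0.1, 2.2, 3.2]
opening: 0.3
```

Call:
play_rows:
  rows: [0,0,0.001,0,0,0,0,0,0,0.001,0,0,0,0,0,0,0,0,0,0,0]

```text
time: 4.47
position: [599.0, 69.4, 69.5]
orientation: [0.0, 0.133, 0.991, 0.0]
force: [-5.4, 3.9, 14.7]
opening: 0.6
```

Call:
play_rows:
  rows: [0,0,0.001,0,0,0,0,0,0,0,0,0,0,0,0,0,0,0,0,0,0]

```text
time: 4.72
position: [599.1, 69.4, 69.1]
orientation: [0.0, 0.133, 0.991, 0.0]
force: [-10.3, 3.7, 25.1]
opening: 0.5
```

Call:
play_rows:
  rows: [0,0,-0.003,0,0,0,0,0,0,-0.012,0,0,0,0,0,0,-0.025,0,0,0,0,0,0,-0.025,0,0,0,0,0.02,0,0,0,0,0,0,0.03,0,0,0,0,0,0.2,0.03,0,0,0,0,2,0.2,0.03,0,0,0,0,2,0.2,0.03,0,0,0,0,2.8,0.2,0.02,0,0,0,0,0,0.2,0.01,0,0,0,0,0,0.2,0,0,0,0,0,0,0.2]

```text
time: 5.72
position: [436.0, 121.1, 133.5]
orientation: [0.0, 0.191, 0.982, 0.0]
force: [1.5, 0.4, 1.4]
opening: 18.6
```

```bash
python3 - <<'E'
from h import *
from cell import env
snap(env,"2",("wrist","top"))
p,psi=st(env); print(move(p,psi,[431,115,15]))
E
```

```text
t 5.82 p [438.06 120.29 133.47] psi -22.13 F [-0.03 -0.44 -0.01] op 18.8
[  4.54  -7.56 118.47]
```

View pics/top2.png

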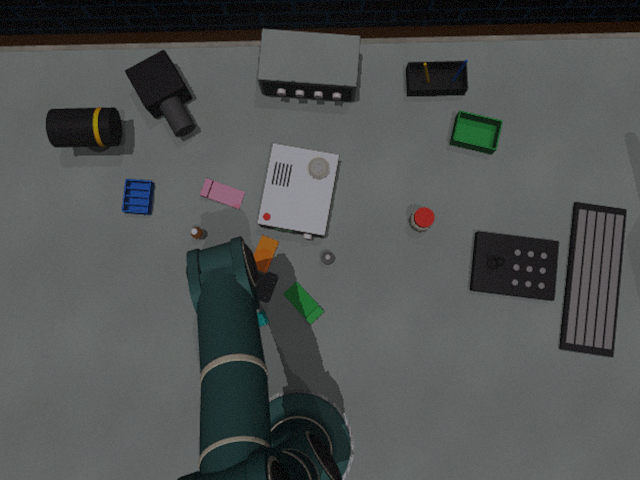

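View pics/wrist2.png

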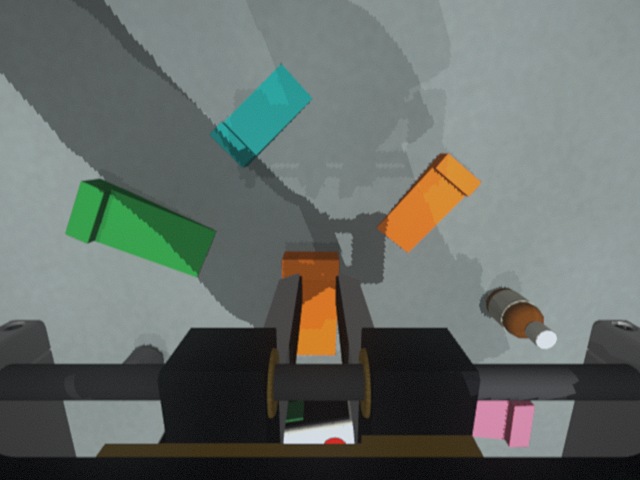

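Wrist shows the wedge's rear top edge from (283,252) to (340,253), parallel to the jaws. The unit is unmoved in the top view (spot 266,217). Going down behind the heel.

```bash
python3 - <<'E'
from h import *
W=pickle.load(open("wrist2.pkl","rb"))
a,b=back(W,(283,252.5),26),back(W,(340,253),26);print(a,b,(a+b)/2,np.linalg.norm(a-b),np.degrees(np.arctan2(*(b-a)[1::-1]))-90)
print(back(W,(333,441),70))
E
```

```text
[433.44987611  88.4774883   26.        ] [452.31549205 133.8149527   26.        ] [442.88268408 111.1462205   26.        ] 49.1059786878127 -22.592945520086175
[593.58211477  69.96209159  70.        ]
```

Call:
play_rows:
  rows: [0.005,-0.0075,0.02,0,0,0,0.2,0,0,0.03,0,0,0,0.2,0,0,0.03,0,0,0,0.2,0,0,0.015,0,0,0,0.2,0,0,0,0,0,0,0.2,0,0,0,0,0,0,0.2]

```text
time: 6.32
position: [430.3, 114.6, 37.7]
orientation: [-0.0, 0.193, 0.981, -0.001]
force: [-0.3, 0.2, 0.7]
opening: 18.4
```

```bash
python3 - <<'E'
from h import *
from cell import env
p,psi=st(env); print(move(p,psi,[431,115,15]))
E
```

```text
t 6.32 p [430.28 114.6   37.74] psi -22.21 F [-0.29  0.21  0.65] op 18.4
[-0.51  0.64 22.74]
```

Call:
play_rows:
  rows: [0.002,0,0.008,0,0,0,0.2,0,0,0.008,0,0,0,0.2,0,0,0.006,0,0,0,0.2,0,0,0,0,0,0,0.2,0,0,0,0,0,0,0.2]

```text
time: 6.73
position: [427.8, 116.1, 15.9]
orientation: [-0.0, 0.192, 0.981, -0.0]
force: [-0.5, -0.1, -0.4]
opening: 19.2
```

```bash
python3 - <<'E'
from h import *
from cell import env
p,psi=st(env); snap(env,"3",("wrist","scene"))
E
```

```text
t 6.73 p [427.75 116.14  15.9 ] psi -22.14 F [-0.51 -0.12 -0.42] op 19.2
```

View pics/wrist3.png

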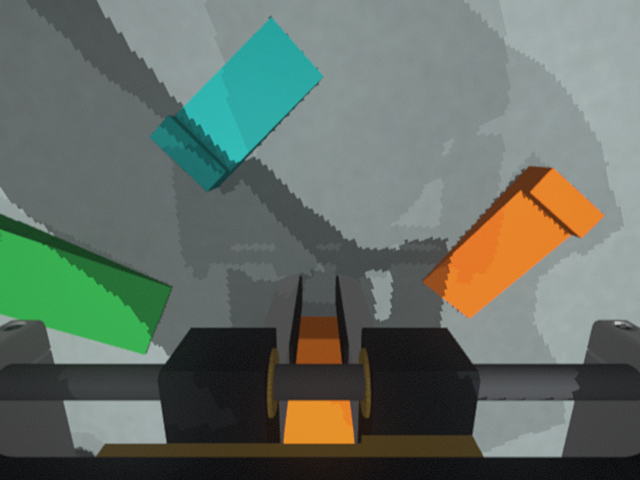

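Fingers are behind the heel and centred on it, with no contact yet. Approaching, then pushing on a gentle arc (ψ −22°→−11°).

Call:
play_rows:
  rows: [-0.004,0,0,0,0,0,0.2,-0.005,0,0,0,0,0,0.2,-0.005,0,0,0,0,0,0.2,-0.004,0,0,0,0,-0.5,0.2,-0.004,0,0,0,0,-0.5,0.2,-0.004,0,0,0,0,-0.6,0.2,-0.004,0,0,0,0,-0.6,0.2,-0.004,0,0,0,0,-0.6,0.2,-0.004,0,0,0,0,-0.6,0.2,-0.004,0,0,0,0,-0.6,0.2,-0.004,0,0,0,0,-0.5,0.2,0,0,0,0,0,0,0.2]

```text
time: 7.83
position: [471.6, 99.5, 16.0]
orientation: [0.0, 0.153, 0.988, -0.0]
force: [-0.5, -0.3, 0.7]
opening: 19.0
```

```bash
python3 - <<'E'
from h import *
from cell import env
p,psi=st(env); snap(env,"4",("wrist","top","scene"))
a=cv2.imread("pics/top4.png")[180:300,180:340];b=cv2.imread("pics/scene4.png")[185:335,290:470]
cv2.imwrite("pics/c4.png",np.hstack([cv2.resize(a,(400,300),interpolation=2),cv2.resize(b,(360,300),interpolation=2)]))
E
```

```text
t 7.83 p [471.61  99.53  16.02] psi -17.63 F [-0.54 -0.28  0.73] op 19.0
```

View pics/c4.png

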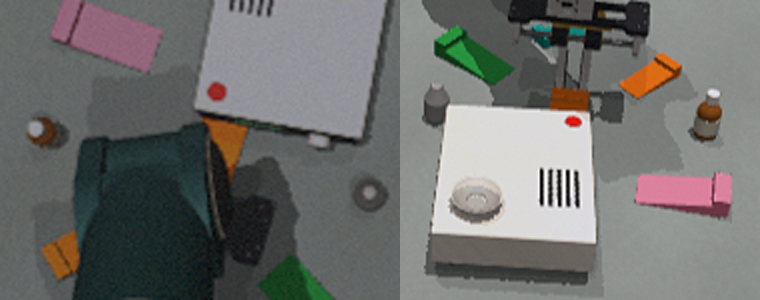

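View pics/wrist4.png

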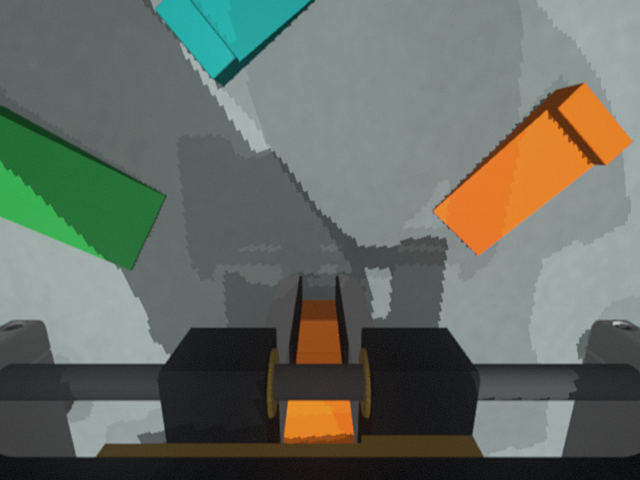

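```bash
python3 - <<'E'
from h import *
for n,rows in(("3",(317,338)),("4",(300,321))):
    W=pickle.load(open(f"wrist{n}.pkl","rb"))
    for r,z in zip(rows,(0,26)): print(n,r,back(W,(320,r),z))
W=pickle.load(open("wrist4.pkl","rb"));print(W["img"][290:345:3,320].tolist())
T=pickle.load(open("top4.pkl","rb"))
im=T["img"];cv2.imwrite("pics/c4b.png",cv2.resize(im[205:270,240:300,::-1],None,fx=9,fy=9,interpolation=2))
E
```

```text
3 317 [449.16858165 107.62200829   0.        ]
3 338 [448.00400024 107.97171876  26.        ]
4 300 [482.87782592  96.12268214   0.        ]
4 321 [482.82149873  96.01072988  26.        ]
[[65, 71, 70], [66, 70, 70], [65, 69, 69], [77, 65, 57], [94, 49, 18], [95, 53, 20], [97, 52, 25], [96, 51, 24], [96, 51, 18], [95, 48, 19], [123, 63, 22], [148, 79, 30], [148, 78, 28], [146, 78, 30], [147, 75, 25], [145, 73, 23], [146, 76, 27], [147, 74, 28], [146, 75, 25]]
```

View pics/c4b.png

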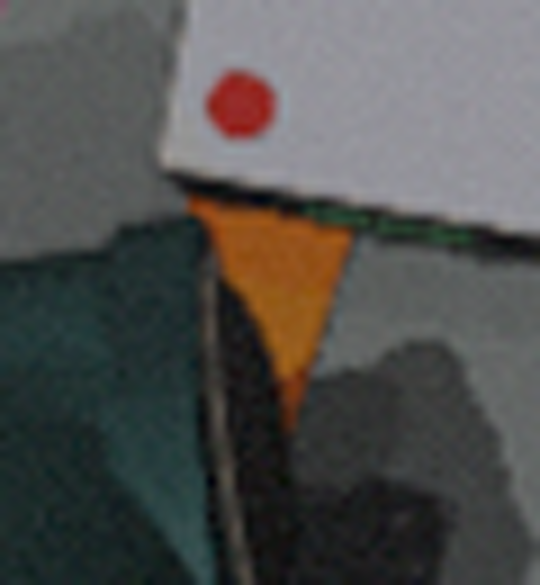

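Call:
play_rows:
  rows: [-0.004,0,0,0,0,-0.5,0.2,-0.004,0,0,0,0,-0.5,0.2,-0.004,0,0,0,0,-0.5,0.2,-0.004,0,0,0,0,-0.5,0.2,-0.004,0,0,0,0,-0.5,0.2,-0.004,0,0,0,0,-0.5,0.2,-0.004,0,0,0,0,-0.5,0.2,-0.004,0,0,0,0,-0.5,0.2,-0.003,0,0,0,0,-0.5,0.2,0,0,0,0,0,0,0.2,0,0,0,0,0,0,0.2]

```text
time: 8.9
position: [504.6, 90.3, 15.9]
orientation: [0.0, 0.115, 0.993, -0.0]
force: [-0.3, 0.6, -0.2]
opening: 18.7
```

```bash
python3 - <<'E'
from h import *
from cell import env
p,psi=st(env); snap(env,"5")
a=cv2.imread("pics/top5.png")[205:270,240:300];b=cv2.imread("pics/scene5.png")[185:335,290:470];c=cv2.imread("pics/wrist5.png")[280:400,260:400]
cv2.imwrite("pics/c5.png",np.hstack([cv2.resize(x,(w,300),interpolation=2) for x,w in((a,277),(b,230),(c,290))]))
W=pickle.load(open("wrist5.pkl","rb"));im=W["img"].astype(int)
print([(r,im[r,320].tolist()) for r in range(285,335,2)])
E
```

```text
t 8.9 p [504.56  90.31  15.93] psi -13.15 F [-0.33  0.58 -0.21] op 18.7
[(285, [80, 86, 86]), (287, [72, 77, 75]), (289, [66, 69, 69]), (291, [68, 74, 74]), (293, [67, 73, 71]), (295, [69, 73, 72]), (297, [68, 73, 73]), (299, [69, 72, 71]), (301, [96, 58, 38]), (303, [93, 47, 20]), (305, [95, 50, 22]), (307, [95, 51, 25]), (309, [95, 51, 24]), (311, [94, 48, 17]), (313, [94, 49, 20]), (315, [96, 52, 23]), (317, [96, 50, 22]), (319, [93, 44, 11]), (321, [125, 64, 26]), (323, [146, 77, 25]), (325, [147, 77, 29]), (327, [147, 76, 26]), (329, [146, 76, 27]), (331, [146, 76, 23]), (333, [146, 75, 26])]
```

View pics/c5.png

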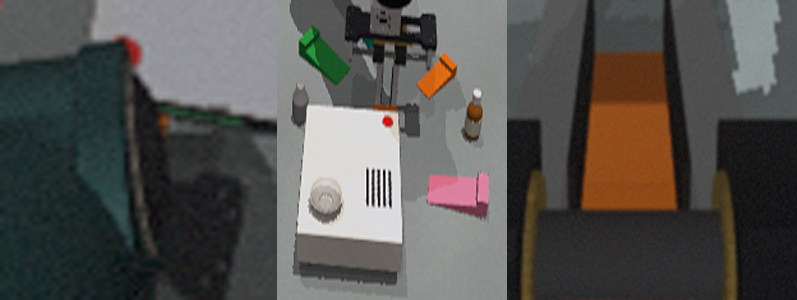

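Wedge's foot coordinate is now about (29, +2), which is on the ramp and well aligned. Pushing on more slowly and watching the force.

Call:
play_rows:
  rows: [-0.002,0,0,0,0,0,0.2,-0.002,0,0,0,0,0,0.2,-0.002,0,0,0,0,0,0.2,-0.002,0,0,0,0,0,0.2,-0.001,0,0,0,0,0,0.2,-0.001,0,0,0,0,0,0.2,0,0,0,0,0,0,0.2]

```text
time: 9.63
position: [514.4, 88.0, 16.0]
orientation: [0.0, 0.115, 0.993, -0.0]
force: [-0.9, 0.8, 0.1]
opening: 18.5
```

Call:
play_rows:
  rows: [-0.0005,0,0,0,0,0,0.2,-0.0005,0,0,0,0,0,0.2,-0.0005,0,0,0,0,0,0.2,-0.0005,0,0,0,0,0,0.2]

```text
time: 9.97
position: [516.2, 87.6, 16.0]
orientation: [0.0, 0.114, 0.993, -0.0]
force: [-0.4, 1.0, -0.9]
opening: 18.8
```

Call:
play_rows:
  rows: [-0.0005,0,0,0,0,0,0.2,-0.0005,0,0,0,0,0,0.2,-0.0005,0,0,0,0,0,0.2,-0.0005,0,0,0,0,0,0.2]

```text
time: 10.3
position: [518.1, 87.2, 16.0]
orientation: [0.0, 0.114, 0.993, -0.0]
force: [-0.2, -0.5, -0.5]
opening: 18.6
```

Call:
play_rows:
  rows: [-0.0005,0,0,0,0,0,0.2,-0.0005,0,0,0,0,0,0.2,0,0,0,0,0,0,0.2]

```text
time: 10.55
position: [519.2, 86.9, 16.0]
orientation: [0.0, 0.114, 0.993, -0.0]
force: [0.0, 0.5, -0.4]
opening: 18.5
```

Call:
play_rows:
  rows: [-0.0005,0,0,0,0,0,0.2,-0.0005,0,0,0,0,0,0.2,0,0,0,0,0,0,0.2]

```text
time: 10.8
position: [520.1, 86.7, 16.0]
orientation: [0.0, 0.114, 0.993, -0.0]
force: [-0.6, 0.5, 0.7]
opening: 18.7
```

Call:
play_rows:
  rows: [-0.0005,0,0,0,0,0,0.2,-0.0005,0,0,0,0,0,0.2,0,0,0,0,0,0,0.2]

```text
time: 11.05
position: [521.1, 86.5, 16.0]
orientation: [0.0, 0.114, 0.993, -0.0]
force: [-0.0, 0.4, 0.2]
opening: 18.8
```

Call:
play_rows:
  rows: [-0.0005,0,0,0,0,0,0.2,-0.0005,0,0,0,0,0,0.2,0,0,0,0,0,0,0.2]

```text
time: 11.3
position: [522.1, 86.3, 16.0]
orientation: [0.0, 0.114, 0.993, -0.0]
force: [0.3, 0.3, -0.3]
opening: 19.1
```

Call:
play_rows:
  rows: [-0.0005,0,0,0,0,0,0.2,-0.0005,0,0,0,0,0,0.2,0,0,0,0,0,0,0.2]

```text
time: 11.55
position: [522.8, 86.1, 16.0]
orientation: [-0.0, 0.114, 0.993, -0.0]
force: [-2.2, -0.5, 2.4]
opening: 18.9
```

```bash
python3 - <<'E'
from h import *
from cell import env
p,psi=st(env); snap(env,"6")
a=cv2.imread("pics/top6.png")[205:270,240:300];b=cv2.imread("pics/scene6.png")[185:335,290:470];c=cv2.imread("pics/wrist6.png")[280:400,260:400]
cv2.imwrite("pics/c6.png",np.hstack([cv2.resize(x,(w,300),interpolation=2) for x,w in((a,277),(b,230),(c,290))]))
W=pickle.load(open("wrist6.pkl","rb"));im=W["img"].astype(int)
print([(r,im[r,320].tolist()) for r in range(295,325,2)])
for n in "056":
    c=pickle.load(open(f"scene{n}.pkl","rb"));im=c["img"].astype(int);m=(im[...,0]>120)&(im[...,1]<60)&(im[...,2]<60);m[:,:300]=0
    ys,xs=np.nonzero(m);print(n,xs.mean(),ys.mean(),back(c,(xs.mean(),ys.mean()),70))
E
```

```text
t 11.55 p [522.83  86.09  15.95] psi -13.14 F [-2.21 -0.47  2.4 ] op 18.9
[(295, [67, 72, 71]), (297, [65, 70, 70]), (299, [83, 62, 56]), (301, [96, 50, 19]), (303, [92, 48, 18]), (305, [95, 50, 24]), (307, [95, 49, 22]), (309, [95, 49, 22]), (311, [95, 52, 25]), (313, [94, 49, 18]), (315, [96, 50, 23]), (317, [94, 49, 19]), (319, [115, 60, 23]), (321, [146, 78, 31]), (323, [147, 78, 33])]
0 375.9032258064516 243.7741935483871 [593.82606261  67.99273821  70.        ]
5 376.45714285714286 242.74285714285713 [590.12338304  70.20253952  70.        ]
6 375.96 245.28 [599.4437815   66.89961841  70.        ]
```

View pics/c6.png

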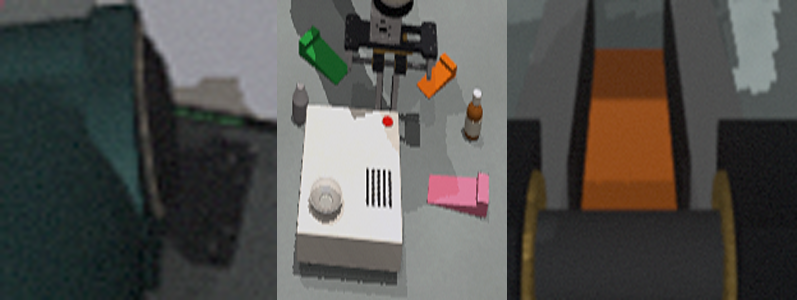

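The wedge force has risen and the last step was shortened, so it is snug (foot at wedge x≈10). One small firming push.

Call:
play_rows:
  rows: [-0.0005,0,0,0,0,0,0.2,0,0,0,0,0,0,0.2,0,0,0,0,0,0,0.2]

```text
time: 11.95
position: [523.3, 86.0, 15.9]
orientation: [-0.0, 0.114, 0.993, -0.0]
force: [-3.8, 1.3, 2.5]
opening: 19.2
```

Call:
play_rows:
  rows: [0.002,0,0,0,0,0,0.2,0.008,0,0,0,0,0,0.2,0.015,0,0,0,0,0,0.2,0.015,0,-0.005,0,0,0,0.2,0,0,-0.03,0,0,0,0.2,0,0,-0.035,0,0,0,0.2,0,0,-0.03,0,0,0,0,0,0,0,0,0,0,0]

```text
time: 12.62
position: [486.6, 95.7, 121.0]
orientation: [0.003, 0.115, 0.993, 0.001]
force: [0.9, -0.3, 0.5]
opening: 8.7
```

Call:
play_rows:
  rows: [-0.02,0,0,0,0,0,0,-0.025,0.0015,0,0,0,0,0,-0.025,0,0,0,0,0,0,-0.025,0,0,0,0,0,0,-0.015,0,0.01,0,0,0,0,-0.0065,0,0.01,0,0,0,0,0,0,0,0,0,0,0,0,0,0,0,0,0,0,0,0,0,0,0,0,0]

```text
time: 13.37
position: [597.3, 70.5, 96.1]
orientation: [-0.0, 0.114, 0.993, 0.0]
force: [0.3, -0.2, -0.4]
opening: 0.6
```

```bash
python3 - <<'E'
from h import *
from cell import env
p,psi=st(env); snap(env,"7"); print(move(p,psi,[598.5,70,80]))
W=pickle.load(open("wrist7.pkl","rb"));im=W["img"].astype(int); m=(im[...,0]>100)&(im[...,1]<60)&(im[...,2]<60); ys,xs=np.nonzero(m);print("red",xs.mean(),ys.mean(),back(W,(xs.mean(),ys.mean()),70))
E
```

```text
t 13.37 p [597.3   70.46  96.07] psi -13.12 F [ 0.27 -0.17 -0.39] op 0.6
[-1.28 -0.18 16.07]
red 319.9078947368421 255.67543859649123 [584.50937528  73.5018427   70.        ]
```

View pics/wrist7.png

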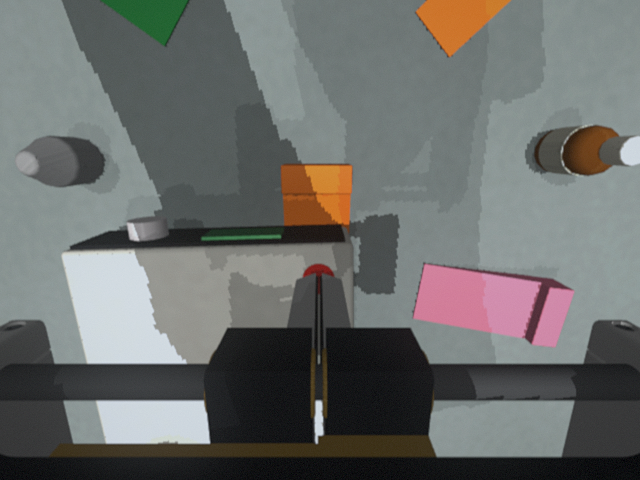

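Wrist shows the wedge heel (281–352, row 164) square to the unit with the toe underneath, and the spot (320,268) right under the tips. Pressing.

Call:
play_rows:
  rows: [-0.001,0,0.006,0,0,0,0,0,0,0.005,0,0,0,0,0,0,0.004,0,0,0,0,0,0,0.002,0,0,0,0,0,0,0,0,0,0,0]

```text
time: 13.93
position: [598.8, 69.7, 78.2]
orientation: [-0.001, 0.114, 0.993, -0.0]
force: [0.8, -0.4, -0.5]
opening: 0.4
```

Call:
play_rows:
  rows: [0,0,0.0005,0,0,0,0,0,0,0.0005,0,0,0,0,0,0,0,0,0,0,0]

```text
time: 14.18
position: [599.3, 69.8, 78.0]
orientation: [0.0, 0.114, 0.993, -0.0]
force: [0.5, 0.8, -0.2]
opening: 0.1
```

```bash
python3 - <<'E'
from h import *
W=pickle.load(open("wrist7.pkl","rb"))
a,b=back(W,(281,164),26),back(W,(352,164),26);print(a,b,(a+b)/2,np.degrees(np.arctan2(*(b-a)[1::-1]))-90)
E
```

```text
[526.76450851  59.28408319  26.        ] [538.00072518 107.44175898  26.        ] [532.38261684  83.36292109  26.        ] -13.13337425107028
```

Call:
play_rows:
  rows: [0,0,0.0005,0,0,0,0,0,0,0,0,0,0,0,0,0,0,0,0,0,0]

```text
time: 14.43
position: [599.4, 69.8, 77.7]
orientation: [0.0, 0.114, 0.993, 0.0]
force: [-0.2, -0.2, 2.1]
opening: 0.4
```

Call:
play_rows:
  rows: [0,0,0.0005,0,0,0,0,0,0,0,0,0,0,0,0,0,0,0,0,0,0]

```text
time: 14.68
position: [599.4, 69.9, 77.5]
orientation: [0.0, 0.114, 0.993, 0.0]
force: [-3.2, 0.7, 8.3]
opening: 0.5
```

Call:
play_rows:
  rows: [0,0,0.0003,0,0,0,0,0,0,0,0,0,0,0,0,0,0,0,0,0,0]

```text
time: 14.93
position: [599.4, 69.9, 77.4]
orientation: [0.0, 0.114, 0.993, 0.0]
force: [-3.7, 0.3, 12.3]
opening: 0.5
```

Firm at 12 N with no dip (tip at 69.4 mm). Holding for a second to check it stays at rest.

Call:
play_rows:
  rows: [0,0,0,0,0,0,0,0,0,0,0,0,0,0,0,0,0,0,0,0,0,0,0,0,0,0,0,0,0,0,0,0,0,0,0,0,0,0,0,0,0,0,0,0,0,0,0,0,0,0,0,0,0,0,0,0,0,0,0,0,0,0,0,0,0,0,0,0,0,0]

```text
time: 15.77
position: [599.4, 69.9, 77.4]
orientation: [0.0, 0.114, 0.993, 0.0]
force: [-2.8, 0.5, 11.4]
opening: 0.6
```

```bash
python3 - <<'E'
from h import *
from cell import env
p,psi=st(env); snap(env,"8"); st(env)
W=pickle.load(open("wrist8.pkl","rb"));b=cv2.imread("pics/scene8.png")[185:335,290:470]
cv2.imwrite("pics/c8.png",np.hstack([cv2.resize(cv2.imread("pics/wrist8.png"),(400,300)),cv2.resize(b,(360,300),interpolation=2)]))
E
```

```text
t 15.77 p [599.43  69.95  77.37] psi -13.14 F [-2.8   0.46 11.41] op 0.6
t 15.92 p [599.41  69.95  77.36] psi -13.14 F [-4.4   0.52 12.57] op 0.4
```

View pics/c8.png

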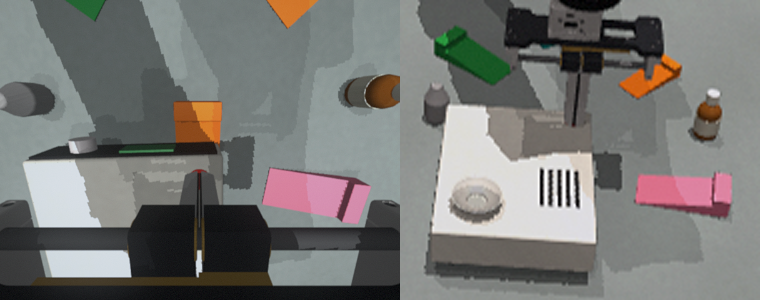

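View pics/scene8.png

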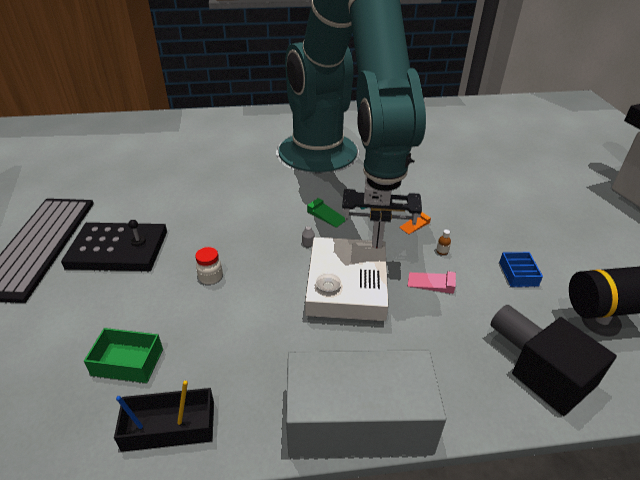

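The unit's corners, the dish (326,285) and everything else sit at the same pixels as at the start. The fingertips are steady on the spot at about 12 N. Handing in.

```bash
python3 - <<'E'
from cell import env
print(env.sign_off())
E
```

```text
the job is handed in; nothing more can be done
None
```

The wedge is snug under the brass foot, the unit no longer dips, and I handed the job in at about 16 s with the fingertips still pressing the red spot. The sign-off gives no verdict.

- **Press:** I pressed the spot and it dipped about 8 mm before the foot met the bench. That press peaked at about 25 N, well over what was needed, with about 10 N sideways. Afterwards I saw no shift of the unit in the pictures.
- **Wedge:** I pushed the larger orange wedge by its heel on a gentle arc until the push rose to about 4 N. By the wrist camera and arm readings, the foot sits at about x 10–12, y 2 mm in the wedge frame.
- **Last checks:** the spot takes 11–13 N down, with 3–4 N sideways on the tips. The tips stayed steady at about 69.4 mm over the last second. The unit, dish and loose items look where they were at the start, by eye in the scene picture.
- **Disagreements:** the camera estimates of the spot differ by a few mm. One wrist fix was off by about 14 mm because the fingers half hid the spot, so I ignored it. I did not measure the unit's lean or the load on the wedge directly. I inferred them from the tip height and the firmness of the press.

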